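# Fit the spacer sleeve to the sample changer's spindle

## Task

The vial turntable is about to go back on the sample changer: slide the blue spacer sleeve over the upright brass spindle of its grey drive unit, and lower it in the gripper all the way down onto the dark turntable plate before letting go, so that it does not drop. Let go and leave it sitting flat there; leave the black sleeve and the amber jar where they stand.

Things in the scene. Friction and masses are not known exactly. Their poses are not given: they have to be found in the camera images.
- blue_sleeve: the blue plastic spacer sleeve, a plain tube standing on end on the bench: outside diameter 50 mm, bore 34 mm (wall 8 mm), 40 mm tall, about 60 g. Origin: centre of its underside, on the axis; z up along the axis.
- seat (a point): where the sleeve's underside centre must end up: on the spindle's axis, on top of the dark turntable plate (45 mm above the bench, 132 mm diameter); z up. The brass spindle, diameter 18 mm, rises from here, 55 mm tall, its last 14 mm coned to 8 mm. The drive is fixed; its grey housing (170 x 170 x 37 mm) is centred on this axis.
- black_sleeve: bystander: a black sleeve, also 50 mm outside and 34 mm bore, but 30 mm tall, standing on end on the bench. Origin: centre of its underside.
- amber_jar: bystander: a small amber glass jar with a blue cap, 44 mm diameter, 60 mm tall, standing on the bench. Origin: centre of its underside. (A white rack of blue-capped vials, 80 x 200 x 50 mm, is fixed beyond the work, away from all of this.)
Things that resemble listed ones, but are neither listed nor needed, are in the scene too. Leave any pink or red look-alike of the blue_sleeve alone.

How it is judged:
By the outcome, as a careful person would: the job done as asked, in the order asked, and still so for the second after the job is handed in, with the robot touching nothing.
It also fails if it takes over 38 s, if anything falls off the work surface, if the arm or the gripper's body presses on something with over 40 N, if the wrist force passes 120 N, or if a joint passes its speed limit or range.

## Robot

A 6-joint arm with a two-finger parallel gripper is mounted at the origin on the work surface. World frame = base frame: x ahead of the robot, y to its left, z up, the work surface at z = 0. Lengths are in m, angles in rad, forces in N, time in s.
With the tool pointing down it reaches from about 0.25 to 0.725 m from the base axis. Payload 4 kg.
Tool frame: the origin (TCP) lies between the finger pads; the fingertips stand 11 mm ahead of it and the grasp point (between the pads) lies 8 mm behind it (bot.tip_extent is the distance from the TCP to the fingertips, in m); z points along the fingers, y is the line along which they close (so a half turn about z gives the same grasp; the last joint's range is limited). The gripper opens to 85 mm and grips with 20 to 120 N. Pads are 22 mm wide; open, the fingers measure 114 mm over their backs; the gripper's body (76 mm by 85 mm) begins 54 mm behind the grasp point. The pads swing forward as they close: fully open they stand 13 mm farther back than shut.
Start: joints at [-1.268, 0.241, 0.005, 1.335, 0, 1.571], TCP at [0.149, -0.477, 0.242] pointing down, gripper open.
Joint ranges: [-2.72, 2.72], [-1.05, 1.87], [-1.09, 1.28], [-1.99, 2.15], [-1.42, 1.44], [-3.14, 3.14]. Speed limits (rad/s): [2.79, 2.79, 3.14, 3.14, 3.14, 3.14].

## Interface

Orientations are given as a unit quaternion [x, y, z, w].
In Python, from workcell import bot gives the robot as it stands. The module is installed in compiled form; this text tells all that it offers.
- The arm moves only by the tool drive_tool, never from a script. Its argument "rows" is a list of rows, each an object of numbers: "dx", "dy", "dz": the shift along the tool's x, y, z in units of 50 mm (1.0 is 50 mm); "wx", "wy", "wz": the turn, a rotation vector about the tool's x, y, z in units of 5 degrees (1.0 is 5 degrees); "hand": the finger opening in mm, from 0 to 85.4. A call has 1 to 20 rows; each row is the pose to reach, as a shift and turn from the pose commanded when the call began, along the tool's axes at that moment; what a row does not reach only later rows make up. A row lasts 1/10 s, in which the tool goes at most 50 mm and 8.59 degrees, less where a joint would pass 70% of its speed; a pose out of reach is approached as far as the arm can. A call with a gripper value outside its range is refused whole. The fingers move at their own pace and stop on an object; the grip force is fixed at half the most. Time passes only in rows, so rows that repeat a pose let the fingers close. It gives the time, the measured TCP pose, the force, the opening and the grip force at its end, in the units of the state.
- bot.get_obs(): the state, without advancing time (a new reading comes with each control period).
- bot.camera(name): name is "scene" or "side" or "wrist"; returns the picture (400x640x3 uint8, red, green, blue); there is no depth.
- bot.get_calibration(name): a dict with "vfov" (degrees; the focal length in pixels is half the picture's height over the tangent of half this angle, whatever the lens; pixels are square), "cx", "cy" (the principal point, pixels), "k1" (the pictures are not rectified: a ray, as slopes to the right and down, at radius r is drawn at 1 + k1 r^2 times it, then the intrinsics apply), "origin" and "rotation" of the camera in the world; the wrist camera has in their place "mount" (4x4, takes a point from camera to tool coordinates, whose origin is the TCP and whose axes are the flange's). Camera axes: x right, y up, looking along -z (the intrinsics and any distortion apply to the point x, -y, -z); pixel columns grow to the right and rows downward; lengths in m; the calibration is good to about 2 mm. A picture is of the moment at which its call begins: read the wrist's pose just before it. get_calibration takes no time and is no camera call.
- bot.job_done(): hands the job in; it is judged then, once.
Trained networks look in the newest picture that a camera, given by its name, has taken for a name from the list of things; names that differ only in an ending like _2 or _b are one class to them, and where a whole thing is asked for, a point or a joint stands for the part that bears it (a point fixed in the world has none). Each returns a list of dicts, best first, with "score" (0 to 1); they miss things now and then, are a little off and sometimes report something else, mostly with a low value. They report only what shows in the picture. A call takes as long as a camera call. They do not tell look-alikes from the thing itself.
- bot.look_for(camera, thing): "extent" ([centre column, centre row, width, height] in pixels, round what is visible of it).
- bot.outline_of(camera, thing): "region" (400x640 bool, what is visible of it) and "extent" ([centre column, centre row, width, height] in pixels, round what is visible of it).
The state is a dict: "clock": time; "joint_pos": joint angles; "joint_vel": joint speeds; "tau": joint torques, N m; "eef_pos": TCP position; "tool_rot": TCP orientation; "ft_force": force on the tool from outside, world axes, zero at the start; "ft_torque": the same for the moment, N m; "grip_width": finger opening in m; "grasp_force": force on a finger pad.
Only numpy, scipy, OpenCV 4.12 (cv2) and the standard library are available. Lean on these libraries where they do the work, as an engineer would, in place of code of your own. Each camera call takes 0.05 s, during which the arm holds its last target. There are 200 camera calls.

## Working session

There is one attempt and no reset: what is moved stays moved. The work goes in short steps, Python scripts to look and compute and a tool call to move; the robot and the scene stay as the last step left them, time stands still between calls to the robot, and variables do not carry over. Pictures are saved under pics/ and viewed, at most 10 in all, crops included, and the job is handed in when it is done.

Besides the shell and the picture viewer there is one more tool, called after "Call:" as name(argument=value, ...), one argument or row to a line, values as JSON. drive_tool: Moves the arm, as the interface text tells. Its arguments: {"type":"object","properties":{"rows":{"type":"array","items":{"type":"object","properties":{"dx":{"type":"number"},"dy":{"type":"number"},"dz":{"type":"number"},"wx":{"type":"number"},"wy":{"type":"number"},"wz":{"type":"number"},"hand":{"type":"number"}}}}},"required":["rows"]}

```bash
mkdir -p pics
cat > h.py <<'E'
import numpy as np, cv2
from scipy.spatial.transform import Rotation as R
from workcell import bot
def cam(name, obs=None):
    c=bot.get_calibration(name); f=200/np.tan(np.radians(c['vfov'])/2)
    if 'mount' in c:
        o=obs or bot.get_obs(); T=np.eye(4); T[:3,:3]=R.from_quat(o['tool_rot']).as_matrix(); T[:3,3]=o['eef_pos']
        T=T@np.array(c['mount']); return c,f,T[:3,3],T[:3,:3]
    return c,f,np.array(c['origin']),np.array(c['rotation'])
def ray(k,u,v):
    c,f,o,Rm=k; K=np.array([[f,0,c['cx']],[0,f,c['cy']],[0,0,1.]])
    p=cv2.undistortPoints(np.array([[[u,v]]],float),K,np.array([c['k1'],0,0,0.]))[0,0]
    return o,Rm@np.array([p[0],-p[1],-1])
def at_z(k,u,v,z):
    o,d=ray(k,u,v); return o+d*(z-o[2])/d[2]
def proj(k,P):
    c,f,o,Rm=k; q=(np.atleast_2d(P)-o)@Rm; x=q[:,0]/-q[:,2]; y=-q[:,1]/-q[:,2]; s=1+c['k1']*(x*x+y*y)
    return np.c_[c['cx']+f*x*s,c['cy']+f*y*s]
def save(img,n): cv2.imwrite('pics/'+n,cv2.cvtColor(img,cv2.COLOR_RGB2BGR))
E
python3 - <<'E'
from h import *
for n in ['scene','side']:
    im=bot.camera(n); save(im,n+'0.png'); k=cam(n); print(n,k[2].round(3),(-k[3][:,2]).round(2))
    for t,z in [('blue_sleeve',.02),('black_sleeve',.015),('amber_jar',.03),('seat',.045)]:
        for d in bot.look_for(n,t)[:4]: print(t,round(d['score'],2),np.round(d['extent']),at_z(k,*d['extent'][:2],z).round(3))
o=bot.get_obs();print(o['clock'],o['tool_rot'],o['eef_pos'])
E
```

```text
Traceback (most recent call last):
IndexError: too many indices for array: array is 1-dimensional, but 2 were indexed
```

View pics/scene0.png

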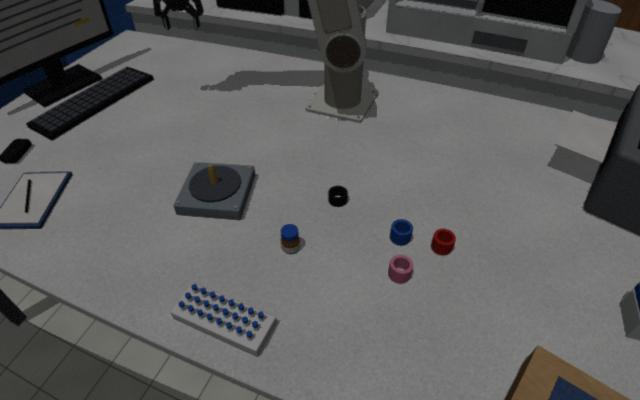

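The scene picture shows one blue sleeve at (401,232), with a red one at (443,241) and a pink one at (400,268). The black sleeve is at (338,196), the jar at (290,238) and the spindle at (213,175). The calibration's rotation isn't a matrix, so I'll check its format.

```bash
sed -i "s/np.array(c\['rotation'\])$/(lambda r: R.from_quat(r).as_matrix() if r.size==4 else r.reshape(3,3))(np.array(c['rotation']))/" h.py
python3 - <<'E'
from h import *
print(bot.get_calibration('scene'))
for n in ['scene','side']:
    im=bot.camera(n); save(im,n+'0.png'); k=cam(n); print(n,k[2].round(3),(-k[3][:,2]).round(2))
    for t,z in [('blue_sleeve',.02),('black_sleeve',.015),('amber_jar',.03),('seat',.03)]:
        for d in bot.look_for(n,t)[:4]: print(t,round(d['score'],2),np.round(d['extent']),at_z(k,*d['extent'][:2],z).round(3))
o=bot.get_obs();print(o['clock'],o['tool_rot'],o['eef_pos'])
E
```

```text
{'vfov': 50.91528024514744, 'cx': 313.9248579135711, 'cy': 206.50726301038503, 'k1': -0.08968450230093207, 'origin': array([1.16966626, 0.39168626, 0.75987003]), 'rotation': array([0.20454801, 0.31643553, 0.76896444, 0.51645169])}
scene [1.17  0.392 0.76 ] [-0.64 -0.28 -0.72]
blue_sleeve 0.77 [445. 241.  26.  26.] [0.497 0.427 0.02 ]
blue_sleeve 0.72 [400. 234.  27.  24.] [0.514 0.325 0.02 ]
blue_sleeve 0.62 [401. 268.  22.  25.] [0.609 0.353 0.02 ]
black_sleeve 0.73 [338. 196.  21.  25.] [0.447 0.148 0.015]
amber_jar 0.69 [291. 239.  18.  35.] [0.63  0.102 0.03 ]
side [ 0.39  -0.509  0.783] [ 0.17  0.66 -0.74]
blue_sleeve 0.82 [299. 172.  15.  21.] [0.509 0.334 0.02 ]
blue_sleeve 0.66 [290. 154.  16.  22.] [0.5   0.424 0.02 ]
blue_sleeve 0.5 [332. 162.  15.  18.] [0.61 0.35 0.02]
black_sleeve 0.86 [288. 226.  19.  23.] [0.44  0.148 0.015]
amber_jar 0.82 [365. 220.  22.  27.] [0.63  0.099 0.03 ]
seat 0.93 [364. 323. 111. 108.] [ 0.54  -0.167  0.03 ]
0.55 [ 9.88563727e-01  1.50803705e-01 -7.47123504e-06 -1.55483064e-05] [ 0.14908038 -0.47723927  0.24230386]
```

View pics/side0.png

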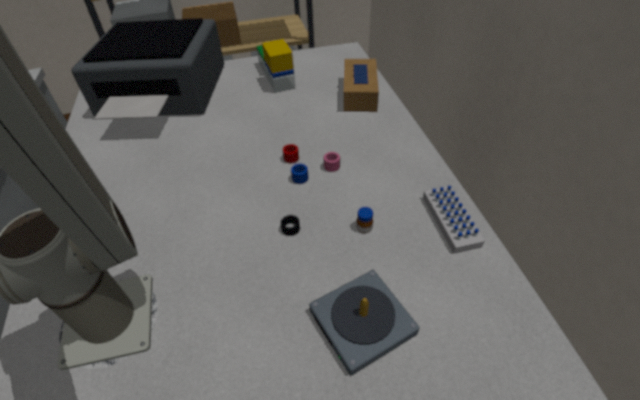

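Candidates in the scene picture: red (445,241), pink (401,268), blue (400,234), plus the jar's blue cap (290,232) and the vial caps (~225,310). The blue sleeve at (400,234) matches the description, and both cameras put it near (0.512, 0.330). I'll close along about -35° to stay clear of the red and pink ones.

```bash
cat >> h.py <<'E'
def rows(P,xang=None):
    "shift/turn in drive units for TCP at P pointing down with tool x at world angle xang (deg)"
    o=bot.get_obs(); M=R.from_quat(o['tool_rot']); d=M.inv().apply(np.array(P)-o['eef_pos'])/.05
    w=np.zeros(3)
    if xang is not None:
        a=np.radians(xang); T=R.from_matrix(np.array([[np.cos(a),np.sin(a),0],[np.sin(a),-np.cos(a),0],[0,0,-1]]))
        w=np.degrees((M.inv()*T).as_rotvec())/5
    print('d',d.round(3),'w',w.round(3),'j',np.round(o['joint_pos'],2),'t',o['clock'])
E
python3 - <<'E'
from h import *
rows([.512,.33,.20],55); rows([.512,.33,.20],-125); rows([.512,.33,.20],-35);rows([.512,.33,.20],145)
print(bot.get_calibration('wrist'))
s=bot.get_calibration('scene'); k=cam('side'); 
for p,z in [((364,300),.1),((364,316),.045)]: print(at_z(k,*p,z))
k=cam('scene')
for p,z in [((212,164),.1),((214,183),.045)]: print(at_z(k,*p,z))
E
```

```text
d [ 11.742 -13.246   0.846] w [-0.    -0.    -7.531] j [-1.27  0.24  0.    1.34 -0.    1.57] t 0.55
d [ 11.742 -13.246   0.846] w [-0.0000e+00  1.0000e-03  2.8469e+01] j [-1.27  0.24  0.    1.34 -0.    1.57] t 0.55
d [ 11.742 -13.246   0.846] w [-0.     0.    10.469] j [-1.27  0.24  0.    1.34 -0.    1.57] t 0.55
d [ 11.742 -13.246   0.846] w [ -0.     -0.    -25.531] j [-1.27  0.24  0.    1.34 -0.    1.57] t 0.55
{'vfov': 59.792395835284104, 'cx': 317.6076661989682, 'cy': 201.88426313903997, 'k1': -0.03776110626209065, 'mount': array([[ 6.46033335e-04,  9.59126287e-01,  2.82977645e-01,
         7.21898004e-02],
       [ 9.99999605e-01, -4.46859230e-04, -7.68395136e-04,
         6.22668322e-04],
       [-6.10536801e-04,  2.82978030e-01, -9.59126197e-01,
        -1.31600741e-01],
       [ 0.00000000e+00,  0.00000000e+00,  0.00000000e+00,
         1.00000000e+00]])}
[ 0.54048856 -0.15257787  0.1       ]
[ 0.54099588 -0.1590194   0.045     ]
[ 0.53688704 -0.15102788  0.1       ]
[ 0.54665911 -0.15069588  0.045     ]
```

Call:
drive_tool(
  rows=[
    {"dx": 11.74, "dy": -13.25, "dz": 0.85, "wz": -7.53, "hand": 85},
    {"dx": 11.74, "dy": -13.25, "dz": 0.85, "wz": -7.53, "hand": 85},
    {"dx": 11.74, "dy": -13.25, "dz": 0.85, "wz": -7.53, "hand": 85},
    {"dx": 11.74, "dy": -13.25, "dz": 0.85, "wz": -7.53, "hand": 85},
    {"dx": 11.74, "dy": -13.25, "dz": 0.85, "wz": -7.53, "hand": 85},
    {"dx": 11.74, "dy": -13.25, "dz": 0.85, "wz": -7.53, "hand": 85},
    {"dx": 11.74, "dy": -13.25, "dz": 0.85, "wz": -7.53, "hand": 85},
    {"dx": 11.74, "dy": -13.25, "dz": 0.85, "wz": -7.53, "hand": 85},
    {"dx": 11.74, "dy": -13.25, "dz": 0.85, "wz": -7.53, "hand": 85},
    {"dx": 11.74, "dy": -13.25, "dz": 0.85, "wz": -7.53, "hand": 85},
    {"dx": 11.74, "dy": -13.25, "dz": 0.85, "wz": -7.53, "hand": 85},
    {"dx": 11.74, "dy": -13.25, "dz": 0.85, "wz": -7.53, "hand": 85},
    {"dx": 11.74, "dy": -13.25, "dz": 0.85, "wz": -7.53, "hand": 85},
    {"dx": 11.74, "dy": -13.25, "dz": 0.85, "wz": -7.53, "hand": 85},
    {"dx": 11.74, "dy": -13.25, "dz": 0.85, "wz": -7.53, "hand": 85},
    {"dx": 11.74, "dy": -13.25, "dz": 0.85, "wz": -7.53, "hand": 85},
    {"dx": 11.74, "dy": -13.25, "dz": 0.85, "wz": -7.53, "hand": 85},
    {"dx": 11.74, "dy": -13.25, "dz": 0.85, "wz": -7.53, "hand": 85},
    {"dx": 11.74, "dy": -13.25, "dz": 0.85, "wz": -7.53, "hand": 85},
    {"dx": 11.74, "dy": -13.25, "dz": 0.85, "wz": -7.53, "hand": 85},
  ],
)

```text
invalid input at $.rows[0]: expected keys dx, dy, dz, wx, wy, wz, hand
```

Call:
drive_tool(
  rows=[
    {"dx": 11.74, "dy": -13.25, "dz": 0.85, "wx": 0, "wy": 0, "wz": -7.53, "hand": 85},
    {"dx": 11.74, "dy": -13.25, "dz": 0.85, "wx": 0, "wy": 0, "wz": -7.53, "hand": 85},
    {"dx": 11.74, "dy": -13.25, "dz": 0.85, "wx": 0, "wy": 0, "wz": -7.53, "hand": 85},
    {"dx": 11.74, "dy": -13.25, "dz": 0.85, "wx": 0, "wy": 0, "wz": -7.53, "hand": 85},
    {"dx": 11.74, "dy": -13.25, "dz": 0.85, "wx": 0, "wy": 0, "wz": -7.53, "hand": 85},
    {"dx": 11.74, "dy": -13.25, "dz": 0.85, "wx": 0, "wy": 0, "wz": -7.53, "hand": 85},
    {"dx": 11.74, "dy": -13.25, "dz": 0.85, "wx": 0, "wy": 0, "wz": -7.53, "hand": 85},
    {"dx": 11.74, "dy": -13.25, "dz": 0.85, "wx": 0, "wy": 0, "wz": -7.53, "hand": 85},
    {"dx": 11.74, "dy": -13.25, "dz": 0.85, "wx": 0, "wy": 0, "wz": -7.53, "hand": 85},
    {"dx": 11.74, "dy": -13.25, "dz": 0.85, "wx": 0, "wy": 0, "wz": -7.53, "hand": 85},
    {"dx": 11.74, "dy": -13.25, "dz": 0.85, "wx": 0, "wy": 0, "wz": -7.53, "hand": 85},
    {"dx": 11.74, "dy": -13.25, "dz": 0.85, "wx": 0, "wy": 0, "wz": -7.53, "hand": 85},
    {"dx": 11.74, "dy": -13.25, "dz": 0.85, "wx": 0, "wy": 0, "wz": -7.53, "hand": 85},
    {"dx": 11.74, "dy": -13.25, "dz": 0.85, "wx": 0, "wy": 0, "wz": -7.53, "hand": 85},
    {"dx": 11.74, "dy": -13.25, "dz": 0.85, "wx": 0, "wy": 0, "wz": -7.53, "hand": 85},
    {"dx": 11.74, "dy": -13.25, "dz": 0.85, "wx": 0, "wy": 0, "wz": -7.53, "hand": 85},
    {"dx": 11.74, "dy": -13.25, "dz": 0.85, "wx": 0, "wy": 0, "wz": -7.53, "hand": 85},
    {"dx": 11.74, "dy": -13.25, "dz": 0.85, "wx": 0, "wy": 0, "wz": -7.53, "hand": 85},
    {"dx": 11.74, "dy": -13.25, "dz": 0.85, "wx": 0, "wy": 0, "wz": -7.53, "hand": 85},
    {"dx": 11.74, "dy": -13.25, "dz": 0.85, "wx": 0, "wy": 0, "wz": -7.53, "hand": 85},
  ],
)

```text
clock: 2.55
eef_pos: [0.5114, 0.3305, 0.1987]
tool_rot: [0.887, 0.462, -0.001, 0.0]
ft_force: [-0.3, -0.1, -0.4]
grip_width: 0.0849
grasp_force: 0.0
```

```bash
cat >> h.py <<'E'
from scipy.optimize import least_squares
def cyl(x,y,z0,h,r):
    t=np.linspace(0,2*np.pi,60,endpoint=False); c=np.c_[x+r*np.cos(t),y+r*np.sin(t)]
    return np.vstack([np.c_[c,np.full(60,z0)],np.c_[c,np.full(60,z0+h)]])
def fitcyl(k,box,g,z0,h,r):
    "xy of an upright cylinder whose silhouette box has the centre and size seen"
    def e(p):
        q=proj(k,cyl(*p,z0,h,r)); a,b=q.min(0),q.max(0); return np.r_[(a+b)/2,b-a]-box
    s=least_squares(e,g); return s.x,s.fun
E
python3 - <<'E'
from h import *
o=bot.get_obs(); im=bot.camera('wrist'); save(im,'w1.png'); k=cam('wrist',o)
for d in bot.outline_of('wrist','blue_sleeve')[:4]:
    b=np.array(d['extent']); m=d['region']; print(round(d['score'],2),b.round(),im[m].mean(0).round(),*[v.round(4) for v in fitcyl(k,b,at_z(k,b[0],b[1],.02)[:2],0,.04,.025)])
E
```

```text
0.77 [318. 188.  57.  64.] [29. 47. 85.] [0.5087 0.3247] [ 0.0011  0.0772  1.0578 -0.9699]
0.77 [403.  98.  72.  64.] [111.  70.  86.] [0.612  0.3485] [ 0.3786 -0.1259 -3.1101  0.2191]
0.45 [365. 343.  45.  46.] [11. 11. 12.] [0.4508 0.1567] [-0.5676  0.6447  6.2491 17.5229]
```

View pics/w1.png

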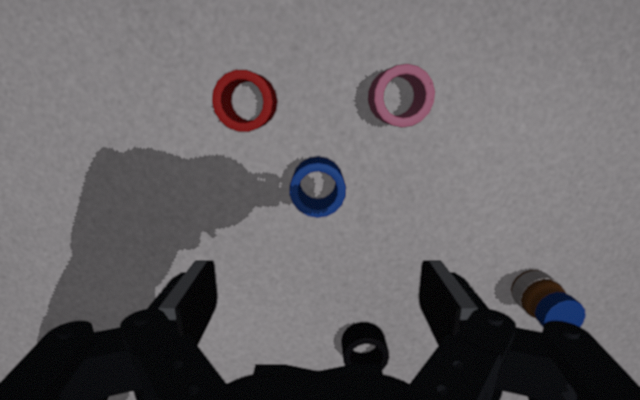

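The wrist picture shows the blue sleeve alone at (318,187), with red at (245,100) and pink at (402,95). The finger paths are clear.

```bash
python3 -c "
from h import *
rows([.5087,.3247,.016],55)"
```

```text
d [-0.1    0.008  3.676] w [-0.001  0.012 -0.008] j [ 0.57  0.48  0.24  1.33 -0.    2.75] t 2.65
```

Call:
drive_tool(
  rows=[
    {"dx": -0.1, "dy": 0.01, "dz": 0.8, "wx": 0, "wy": 0, "wz": 0, "hand": 85},
    {"dx": -0.1, "dy": 0.01, "dz": 1.6, "wx": 0, "wy": 0, "wz": 0, "hand": 85},
    {"dx": -0.1, "dy": 0.01, "dz": 2.4, "wx": 0, "wy": 0, "wz": 0, "hand": 85},
    {"dx": -0.1, "dy": 0.01, "dz": 3.0, "wx": 0, "wy": 0, "wz": 0, "hand": 85},
    {"dx": -0.1, "dy": 0.01, "dz": 3.4, "wx": 0, "wy": 0, "wz": 0, "hand": 85},
    {"dx": -0.1, "dy": 0.01, "dz": 3.66, "wx": 0, "wy": 0, "wz": 0, "hand": 85},
    {"dx": -0.1, "dy": 0.01, "dz": 3.66, "wx": 0, "wy": 0, "wz": 0, "hand": 85},
    {"dx": -0.1, "dy": 0.01, "dz": 3.66, "wx": 0, "wy": 0, "wz": 0, "hand": 44},
    {"dx": -0.1, "dy": 0.01, "dz": 3.66, "wx": 0, "wy": 0, "wz": 0, "hand": 44},
    {"dx": -0.1, "dy": 0.01, "dz": 3.66, "wx": 0, "wy": 0, "wz": 0, "hand": 44},
    {"dx": -0.1, "dy": 0.01, "dz": 3.66, "wx": 0, "wy": 0, "wz": 0, "hand": 44},
    {"dx": -0.1, "dy": 0.01, "dz": 3.66, "wx": 0, "wy": 0, "wz": 0, "hand": 44},
    {"dx": -0.1, "dy": 0.01, "dz": 3.66, "wx": 0, "wy": 0, "wz": 0, "hand": 44},
    {"dx": -0.1, "dy": 0.01, "dz": 3.66, "wx": 0, "wy": 0, "wz": 0, "hand": 44},
  ],
)

```text
clock: 4.05
eef_pos: [0.5109, 0.3267, 0.0191]
tool_rot: [0.887, 0.462, 0.002, -0.0]
ft_force: [-0.2, -0.0, 6.9]
grip_width: 0.049
grasp_force: 62.4
```

```bash
python3 -c "
from h import *
o=bot.get_obs();print(o['eef_pos'],o['ft_force'],o['joint_vel'],o['grip_width'])
rows([.465,-.155,.20],0)"
```

```text
[0.51089007 0.32666853 0.01914159] [-0.21934132 -0.0414856   6.86609025] [ 1.08521383e-03  9.11508820e-04 -4.83669021e-05  5.72881539e-04
  8.67699905e-04 -3.45722374e-04] 0.04899031710693014
d [-8.403  4.781 -3.641] w [-2.0e-03 -5.1e-02  1.1e+01] j [ 0.57  0.62 -0.02  0.92 -0.    2.75] t 4.05
```

Call:
drive_tool(
  rows=[
    {"dx": 0, "dy": 0, "dz": -0.5, "wx": 0, "wy": 0, "wz": 0, "hand": 44},
    {"dx": 0, "dy": 0, "dz": -1.2, "wx": 0, "wy": 0, "wz": 0, "hand": 44},
    {"dx": 0, "dy": 0, "dz": -2.0, "wx": 0, "wy": 0, "wz": 0, "hand": 44},
    {"dx": 0, "dy": 0, "dz": -2.8, "wx": 0, "wy": 0, "wz": 0, "hand": 44},
    {"dx": 0, "dy": 0, "dz": -3.6, "wx": 0, "wy": 0, "wz": 0, "hand": 44},
    {"dx": -1.2, "dy": 0.7, "dz": -3.64, "wx": 0, "wy": 0, "wz": 1.1, "hand": 44},
    {"dx": -1.9, "dy": 1.1, "dz": -3.64, "wx": 0, "wy": 0, "wz": 2.5, "hand": 44},
    {"dx": -2.6, "dy": 1.5, "dz": -3.64, "wx": 0, "wy": 0, "wz": 3.5, "hand": 44},
    {"dx": -3.3, "dy": 1.9, "dz": -3.64, "wx": 0, "wy": 0, "wz": 4.5, "hand": 44},
    {"dx": -4.1, "dy": 2.3, "dz": -3.64, "wx": 0, "wy": 0, "wz": 5.5, "hand": 44},
    {"dx": -4.9, "dy": 2.8, "dz": -3.64, "wx": 0, "wy": 0, "wz": 6.5, "hand": 44},
    {"dx": -5.7, "dy": 3.3, "dz": -3.64, "wx": 0, "wy": 0, "wz": 7.5, "hand": 44},
    {"dx": -6.5, "dy": 3.7, "dz": -3.64, "wx": 0, "wy": 0, "wz": 8.5, "hand": 44},
    {"dx": -7.2, "dy": 4.1, "dz": -3.64, "wx": 0, "wy": 0, "wz": 9.5, "hand": 44},
    {"dx": -7.8, "dy": 4.5, "dz": -3.64, "wx": 0, "wy": 0, "wz": 10.5, "hand": 44},
    {"dx": -8.2, "dy": 4.7, "dz": -3.64, "wx": 0, "wy": 0, "wz": 11, "hand": 44},
    {"dx": -8.4, "dy": 4.78, "dz": -3.64, "wx": 0, "wy": 0, "wz": 11, "hand": 44},
    {"dx": -8.4, "dy": 4.78, "dz": -3.64, "wx": 0, "wy": 0, "wz": 11, "hand": 44},
    {"dx": -8.4, "dy": 4.78, "dz": -3.64, "wx": 0, "wy": 0, "wz": 11, "hand": 44},
    {"dx": -8.4, "dy": 4.78, "dz": -3.64, "wx": 0, "wy": 0, "wz": 11, "hand": 44},
  ],
)

```text
clock: 6.05
eef_pos: [0.4644, -0.1542, 0.1989]
tool_rot: [1.0, 0.001, 0.0, -0.0]
ft_force: [0.1, 0.6, 0.5]
grip_width: 0.0485
grasp_force: 62.1
```

Run:
```python
from h import *
o=bot.get_obs(); im=bot.camera('wrist'); save(im,'w2.png'); k=cam('wrist',o); print(o['eef_pos'])
for d in bot.outline_of('wrist','blue_sleeve')[:1]+bot.outline_of('wrist','seat')[:2]:
    b=np.array(d['extent']); print(round(d['score'],2),b.round())
```

```text
[ 0.46440691 -0.15416032  0.19888372]
0.76 [318. 285. 133. 155.]
0.56 [310. 108. 250. 211.]
```

View pics/w2.png

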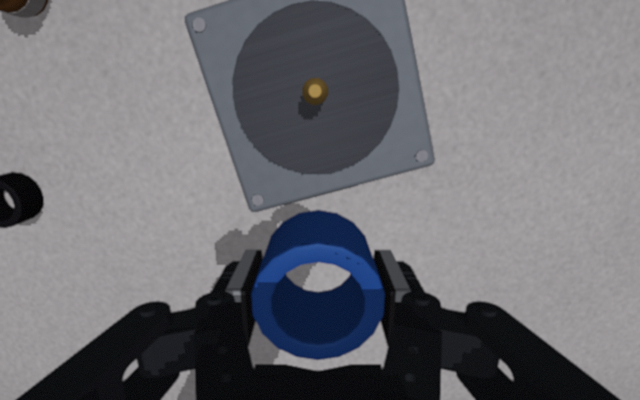

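The wrist picture shows the sleeve upright in the pads at (318,285), the spindle tip at (315,90), and the turntable disc spanning columns 233–399 and rows 0–174.

Run:
```python
from h import *
o=bot.get_obs(); k=cam('wrist',o)
print('tip',at_z(k,315,90.5,.1))
print('disc',fitcyl(k,np.array([316,87,166,174]),[.54,-.155],.045,0,.066))
def e(p):
    q=proj(k,cyl(p[0],p[1],p[2],.04,.025)); a,b=q.min(0),q.max(0); return np.r_[(a+b)/2,b-a]-[318,285,133,149]
s=least_squares(e,[.464,-.154,.18]);print('sleeve',s.x,s.x-o['eef_pos'],s.fun)
q=proj(k,cyl(*s.x,.04,.025));print(q[:60].min(0),q[:60].max(0),q[60:].min(0),q[60:].max(0))
```

```text
tip [ 0.54244999 -0.15317809  0.1       ]
disc (array([ 0.54220656, -0.15356404]), array([-3.11195324e-04,  4.37376262e-01,  1.79712228e+00,  9.56003282e-01]))
sleeve [ 0.46233143 -0.15518114  0.17600065] [-0.00214786 -0.00084868 -0.02285684] [-2.70566612e-04 -9.69981286e-02 -6.47775879e-01  6.60198861e-01]
[266.59822431 210.07290244] [369.1862143  303.71250658] [251.82361737 244.37341046] [384.17584149 359.7331013 ]
```

```bash
python3 -c "
from h import *
rows([.5443,-.153,.075],0)"
```

```text
d [ 1.596 -0.023  2.477] w [-0.002 -0.001  0.023] j [-0.32  0.24 -0.11  1.22  0.    2.82] t 6.2
```

Call:
drive_tool(
  rows=[
    {"dx": 0.6, "dy": -0.02, "dz": 0, "wx": 0, "wy": 0, "wz": 0, "hand": 44},
    {"dx": 1.2, "dy": -0.02, "dz": 0, "wx": 0, "wy": 0, "wz": 0, "hand": 44},
    {"dx": 1.6, "dy": -0.02, "dz": 0, "wx": 0, "wy": 0, "wz": 0, "hand": 44},
    {"dx": 1.6, "dy": -0.02, "dz": 0.3, "wx": 0, "wy": 0, "wz": 0, "hand": 44},
    {"dx": 1.6, "dy": -0.02, "dz": 0.7, "wx": 0, "wy": 0, "wz": 0, "hand": 44},
    {"dx": 1.6, "dy": -0.02, "dz": 1.0, "wx": 0, "wy": 0, "wz": 0, "hand": 44},
    {"dx": 1.6, "dy": -0.02, "dz": 1.2, "wx": 0, "wy": 0, "wz": 0, "hand": 44},
    {"dx": 1.6, "dy": -0.02, "dz": 1.3, "wx": 0, "wy": 0, "wz": 0, "hand": 44},
    {"dx": 1.6, "dy": -0.02, "dz": 1.3, "wx": 0, "wy": 0, "wz": 0, "hand": 44},
    {"dx": 1.6, "dy": -0.02, "dz": 1.3, "wx": 0, "wy": 0, "wz": 0, "hand": 44},
  ],
)

```text
clock: 7.2
eef_pos: [0.5447, -0.1544, 0.1345]
tool_rot: [1.0, 0.0, 0.001, 0.0]
ft_force: [-0.2, 0.2, 0.5]
grip_width: 0.0487
grasp_force: 62.1
```

Run:
```python
from h import *
o=bot.get_obs(); im=bot.camera('wrist'); save(im,'w3.png'); k=cam('wrist',o)
s=bot.camera('side'); save(np.vstack([im[150:400],cv2.resize(s[240:360,260:480],(640,349),interpolation=cv2.INTER_CUBIC)]),'w3c.png')
print(proj(k,[[.5423,-.1535,.1]])); rows([.5443,-.153,.075],0)
```

```text
[[314.49303397 249.67338135]]
d [-0.014 -0.031  1.196] w [ 0.006 -0.02   0.001] j [-0.28  0.44 -0.    1.13  0.    2.87] t 7.3
```

View pics/w3c.png

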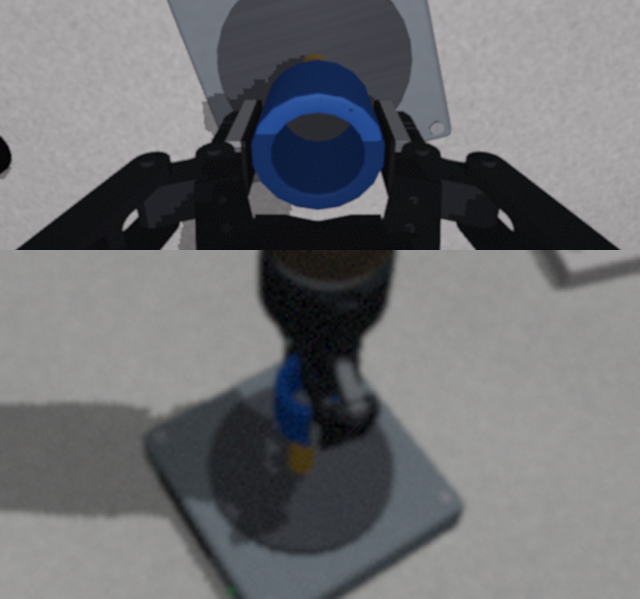

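Run:
```python
from h import *
k=cam('side'); o=bot.get_obs(); s=o['eef_pos']+[-.0021,-.0008,-.021]
f=lambda q:((q-[260,240])*2.909).round()
q=proj(k,cyl(*s,.04,.025)); print('sleeve pred',f(q.min(0)),f(q.max(0)))
print('spindle base/top',f(proj(k,[[.5423,-.1535,.045],[.5423,-.1535,.1]])))
im=bot.camera('side'); hsv=cv2.cvtColor(im,cv2.COLOR_RGB2HSV)[240:360,260:480]
for n,m in [('blue',cv2.inRange(hsv,(100,130,40),(125,255,255))),('gold',cv2.inRange(hsv,(12,110,60),(28,255,255)))]:
    y,x=np.nonzero(m); print(n,len(x),np.round([x.min()*2.909,x.max()*2.909+2.9,y.min()*2.909,y.max()*2.909+2.9]))
w=cam('wrist',o); print('disc/tip wrist',proj(w,[[.5423,-.1535,.045]]))
```

```text
sleeve pred [270. 102.] [351. 201.]
spindle base/top [[302. 214.]
 [306. 175.]]
blue 266 [273. 337. 105. 195.]
gold 49 [291. 314. 195. 221.]
disc/tip wrist [[314.95124393 215.93741062]]
```

The estimates agree with both views to about 2 mm, and the fit has 8 mm of clearance. I'll lower the sleeve now.

Call:
drive_tool(
  rows=[
    {"dx": -0.02, "dy": -0.03, "dz": 0.1, "wx": 0, "wy": 0, "wz": 0, "hand": 44},
    {"dx": -0.02, "dy": -0.03, "dz": 0.35, "wx": 0, "wy": 0, "wz": 0, "hand": 44},
    {"dx": -0.02, "dy": -0.03, "dz": 0.6, "wx": 0, "wy": 0, "wz": 0, "hand": 44},
    {"dx": -0.02, "dy": -0.03, "dz": 0.85, "wx": 0, "wy": 0, "wz": 0, "hand": 44},
    {"dx": -0.02, "dy": -0.03, "dz": 1.05, "wx": 0, "wy": 0, "wz": 0, "hand": 44},
    {"dx": -0.02, "dy": -0.03, "dz": 1.18, "wx": 0, "wy": 0, "wz": 0, "hand": 44},
    {"dx": -0.02, "dy": -0.03, "dz": 1.18, "wx": 0, "wy": 0, "wz": 0, "hand": 44},
    {"dx": -0.02, "dy": -0.03, "dz": 1.18, "wx": 0, "wy": 0, "wz": 0, "hand": 44},
  ],
)

```text
clock: 8.15
eef_pos: [0.5434, -0.1529, 0.0747]
tool_rot: [1.0, -0.0, -0.0, -0.0]
ft_force: [-1.2, -0.2, -0.5]
grip_width: 0.0486
grasp_force: 62.1
```

Base is about 7–10 mm above the plate. I'll creep down and watch the force.

Call:
drive_tool(
  rows=[
    {"dx": 0, "dy": 0, "dz": 0.05, "wx": 0, "wy": 0, "wz": 0, "hand": 44},
    {"dx": 0, "dy": 0, "dz": 0.1, "wx": 0, "wy": 0, "wz": 0, "hand": 44},
    {"dx": 0, "dy": 0, "dz": 0.14, "wx": 0, "wy": 0, "wz": 0, "hand": 44},
    {"dx": 0, "dy": 0, "dz": 0.14, "wx": 0, "wy": 0, "wz": 0, "hand": 44},
  ],
)

```text
clock: 8.55
eef_pos: [0.5431, -0.1528, 0.0676]
tool_rot: [1.0, -0.0, -0.0, -0.0]
ft_force: [0.2, 0.1, 0.1]
grip_width: 0.0487
grasp_force: 62.1
```

Call:
drive_tool(
  rows=[
    {"dx": 0, "dy": 0, "dz": 0.02, "wx": 0, "wy": 0, "wz": 0, "hand": 44},
    {"dx": 0, "dy": 0, "dz": 0.04, "wx": 0, "wy": 0, "wz": 0, "hand": 44},
    {"dx": 0, "dy": 0, "dz": 0.04, "wx": 0, "wy": 0, "wz": 0, "hand": 44},
  ],
)

```text
clock: 8.85
eef_pos: [0.5432, -0.1528, 0.0657]
tool_rot: [1.0, -0.0, -0.0, -0.0]
ft_force: [0.5, -0.5, 0.3]
grip_width: 0.0488
grasp_force: 62.1
```

Call:
drive_tool(
  rows=[
    {"dx": 0, "dy": 0, "dz": 0.02, "wx": 0, "wy": 0, "wz": 0, "hand": 44},
    {"dx": 0, "dy": 0, "dz": 0.03, "wx": 0, "wy": 0, "wz": 0, "hand": 44},
    {"dx": 0, "dy": 0, "dz": 0.03, "wx": 0, "wy": 0, "wz": 0, "hand": 44},
  ],
)

```text
clock: 9.15
eef_pos: [0.5432, -0.1529, 0.0642]
tool_rot: [1.0, -0.0, -0.0, -0.0]
ft_force: [0.4, -0.7, -0.1]
grip_width: 0.0487
grasp_force: 62.2
```

Call:
drive_tool(
  rows=[
    {"dx": 0, "dy": 0, "dz": 0.02, "wx": 0, "wy": 0, "wz": 0, "hand": 44},
    {"dx": 0, "dy": 0, "dz": 0.03, "wx": 0, "wy": 0, "wz": 0, "hand": 44},
    {"dx": 0, "dy": 0, "dz": 0.03, "wx": 0, "wy": 0, "wz": 0, "hand": 44},
  ],
)

```text
clock: 9.45
eef_pos: [0.5433, -0.1529, 0.0641]
tool_rot: [1.0, -0.0, 0.0, 0.0]
ft_force: [-2.1, 0.4, 7.4]
grip_width: 0.0488
grasp_force: 62.9
```

Contact at TCP z = 0.064, which matches the 19 mm offset at the grasp. Releasing.

Call:
drive_tool(
  rows=[
    {"dx": 0, "dy": 0, "dz": -0.01, "wx": 0, "wy": 0, "wz": 0, "hand": 44},
    {"dx": 0, "dy": 0, "dz": -0.01, "wx": 0, "wy": 0, "wz": 0, "hand": 70},
    {"dx": 0, "dy": 0, "dz": -0.01, "wx": 0, "wy": 0, "wz": 0, "hand": 70},
    {"dx": 0, "dy": 0, "dz": -0.01, "wx": 0, "wy": 0, "wz": 0, "hand": 70},
    {"dx": 0, "dy": 0, "dz": -0.01, "wx": 0, "wy": 0, "wz": 0, "hand": 70},
    {"dx": 0, "dy": 0, "dz": -0.01, "wx": 0, "wy": 0, "wz": 0, "hand": 70},
  ],
)

```text
clock: 10.05
eef_pos: [0.5432, -0.1528, 0.0631]
tool_rot: [1.0, -0.0, -0.0, -0.0]
ft_force: [-0.1, 0.3, -0.8]
grip_width: 0.0702
grasp_force: 0.0
```

Call:
drive_tool(
  rows=[
    {"dx": 0, "dy": 0, "dz": -0.3, "wx": 0, "wy": 0, "wz": 0, "hand": 75},
    {"dx": 0, "dy": 0, "dz": -0.8, "wx": 0, "wy": 0, "wz": 0, "hand": 75},
    {"dx": 0, "dy": 0, "dz": -1.6, "wx": 0, "wy": 0, "wz": 0, "hand": 75},
    {"dx": 0, "dy": 0, "dz": -2.4, "wx": 0, "wy": 0, "wz": 0, "hand": 75},
    {"dx": -0.8, "dy": 0, "dz": -3, "wx": 0, "wy": 0, "wz": 0, "hand": 75},
    {"dx": -1.4, "dy": 0, "dz": -3, "wx": 0, "wy": 0, "wz": 0, "hand": 75},
    {"dx": -1.4, "dy": 0, "dz": -3, "wx": 0, "wy": 0, "wz": 0, "hand": 75},
    {"dx": -1.4, "dy": 0, "dz": -3, "wx": 0, "wy": 0, "wz": 0, "hand": 75},
  ],
)

```text
clock: 10.85
eef_pos: [0.4731, -0.153, 0.2137]
tool_rot: [1.0, -0.0, 0.001, 0.0]
ft_force: [0.3, -0.3, -0.1]
grip_width: 0.0752
grasp_force: 0.0
```

Run:
```python
from h import *
o=bot.get_obs(); im=bot.camera('wrist'); s=bot.camera('side')
save(np.vstack([im[:300],cv2.resize(s[200:400,240:560],(640,299))]),'w4.png'); k=cam('wrist',o)
for d in bot.look_for('wrist','blue_sleeve')[:2]:
    b=np.array(d['extent']); print(d['score'],b,fitcyl(k,b,[.542,-.153],.045,.04,.025))
print(o['eef_pos'],o['grip_width'],o['clock'])
```

```text
0.9 [319.2 102.9  63.   71.8] (array([ 0.54251847, -0.15487947]), array([ 2.39649486e-03,  2.76958706e-01,  6.17257678e+00, -3.24887939e-01]))
[ 0.47308855 -0.15297498  0.21367924] 0.07518783000799031 10.85
```

View pics/w4.png

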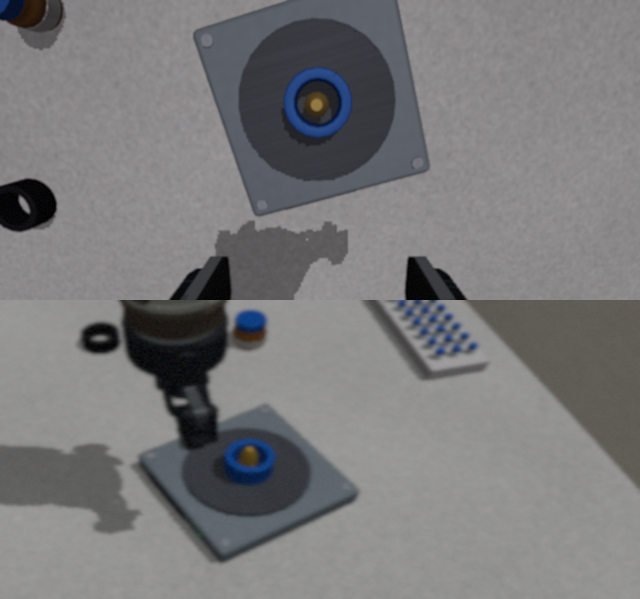

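The sleeve sits flat round the spindle: its ring is at (318,102) and the tip at (316,104) in the wrist view. The gripper is clear, and the black sleeve and jar are where they stood.

```bash
python3 -c "
from workcell import bot
print(bot.job_done())"
```

```text
the job is handed in; nothing more can be done
None
```

The blue sleeve is over the spindle, sitting flat on the turntable plate. I lowered it in the gripper until it touched the plate, then let go, and left the black sleeve and amber jar where they stood. The job is handed in at about 11 s on the robot's clock; the hand-in returned no verdict.

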